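# Load a sample vial into a push-push vial meter

### The arm

A 6-joint arm with a two-finger parallel gripper is mounted at the origin on the work surface. World frame = base frame: x ahead of the robot, y to its left, z up, the work surface at z = 0. Lengths are in mm, angles in rad, forces in N, time in s.
With the tool pointing down it reaches from about 275 to 725 mm from the base axis. Payload 15.9 kg.
Tool frame: the origin (TCP) lies midway between the tips of the shut fingers; the grasp point (between the pads) lies 19 mm behind it; z points along the fingers, x is the direction in which the jaws open and shut, and the axes are right-handed (so a half turn about z gives the same grasp; the last joint's range is limited). The gripper opens to 85 mm and grips with 20 to 120 N. Pads are 22 mm wide; open, the fingers measure 114 mm over their backs; the gripper's body (76 mm by 85 mm) begins 54 mm behind the grasp point. The pads swing forward as they close: fully open they stand 13 mm farther back than shut.
Start: joints at [-1.12, 0.213, -0.034, 1.323, 0, 1.571], TCP at [217.835, -450.037, 231.306] pointing down, gripper open.
Joint ranges: [-2.98, 2.98], [-0.74, 1.72], [-1.14, 1.35], [-2.1, 2.04], [-1.57, 1.44], [-3.14, 3.14]. Speed limits (rad/s): [1.89, 1.89, 2.39, 2.57, 3.14, 3.14].

### API

Orientations are given as a 3x3 rotation matrix whose columns are the frame's x, y, z axes.
In Python, from bench import ctrl gives the robot as it stands. Calls block until the motion is done:
- ctrl.goto(position, orientation): joint-space move of the TCP to a pose.
- ctrl.move_straight(position, vel=150, rotation=None): straight line of the TCP; rotation=None keeps the orientation; vel is the mean speed in mm/s.
- ctrl.move_j(angles): joint-space move.
- ctrl.ungrasp() and ctrl.close(): open the fingers fully, or close them until they stop; the grip force is fixed at half the most.
- ctrl.pause(seconds).
- ctrl.inverse_kinematics(position, orientation): joint angles nearest the present ones, or None.
- ctrl.get_obs(): the state.
- ctrl.get_image(name): name is "scene" or "side" or "wrist"; returns a dict with "pixels" (400x640x3 uint8, blue, green, red), "range_z" (400x640 float32, mm along the optical axis (not along the pixel's ray), 0 where there is no reading), "camera_matrix" (3x3 intrinsics, pixels), "T" (4x4, takes a point from camera to world coordinates); the wrist camera has in their place "mount" (4x4, takes a point from camera to tool coordinates, whose origin is the TCP and whose axes are the tool frame's). Camera axes: x right, y down, z forward; pixel columns grow to the right and rows downward; lengths in mm; the calibration is good to about 2 mm. A picture is of the moment at which its call begins: read the wrist's pose just before it.
A pose or a line that the arm cannot do raises ctrl.IKError and nothing moves.
- ctrl.hand_in(): hands the job in, once; it reports no verdict.
The state is a dict: "time": time; "joint_pos": joint angles; "dq": joint speeds; "joint_torque": joint torques, N m; "eef_pos": TCP position; "tcp_rot": TCP orientation; "contact_force": force on the tool from outside, world axes, zero at the start; "torque": the same for the moment, N m; "width": finger opening in mm.
Only numpy, scipy, OpenCV 4.12 (cv2) and the standard library are available. Lean on these libraries where they do the work, as an engineer would, in place of code of your own. Each camera call takes 0.05 s, during which the arm holds its last target. There are 200 camera calls.

### The job

The vial meter's empty carrier is latched down: press its yellow thumb pad so that the latch lets go and the carrier pops up, still empty. Then stand the purple vial from the white stand upright in the carrier's socket, all the way to the bottom, and press the carrier down again until it latches and stays down by itself with the vial in it. The latch is delicate: push by feel, with no more than about 25 N, and leave the other things on the bench where they are.

Things in the scene. Friction and masses are not known exactly. Their poses are not given: they have to be found in the camera images.
- carrier (a joint): Travel of the carrier, m, growing downwards: 0 = popped up, 0.012 = latched. Push-push latch: push to its stop and let go; if it was latched it springs up to 0, if it was up it rests at 0.012. The stop lies anywhere from 0.023 to 0.031, hidden, the same for each push. The latch trips about 2 mm before it; shorter pushes change nothing. Resistance: 4 N at 0, 8 to 11 N near the stop, then +10 N/mm.
- carrier_pad (a point): Centre of the top of the yellow thumb pad, 40 x 44 mm, on a blue carrier block (x 44, y 134 mm) that moves straight up and down in the top of a cream bench meter 110 x 180 x 100 mm high, fixed to the bench. z up, y along the block away from the socket. The pad's top is 44 mm above the meter's top when up, 32 mm latched, 13 to 21 mm at the stop.
- carrier_socket (a point): Centre of the mouth of the round vial socket in the carrier block's top face: diameter 25.6 mm, flat bottom 22 mm below the mouth. It lies 79 mm from the pad's centre along -y and 4 mm lower than the pad. Same axes as the pad.
- vial_center (a point): Centre (half-way up) of the purple vial with white screw cap, a round cylinder 24 mm in diameter and 90 mm high, its foot tapered over the lowest 5 mm to 17 mm diameter. z axis up along the vial. About 60 g. It stands 15 mm deep in the stand; seated in the socket, its centre is 23 mm above the socket's mouth. Firm gripping does no harm.
- stand: White block 80 x 80 x 25 mm, fixed on the bench, with one 26 mm hole, 15 mm deep, in which the vial stands at the start. Origin at the centre of its underside.
- reagent: Bystander: amber bottle, 60 mm in diameter, 130 mm high. Origin at the centre of its underside.
- tip_box: Bystander: blue box with pale lid, 85 x 120 x 85 mm high. Origin at the centre of its underside.
- buffer: Bystander: small white jar with blue cap, 36 mm in diameter, 60 mm high. Origin at the centre of its underside.

How it is judged (in metres and radians):
On the way, in this order (a step that is already met when the one before it is completed fails the run):
1. the empty carrier has popped up (value of joint carrier below 0.002 m), for 0.2 s.
2. the vial stands fully home in the carrier's socket (horizontal distance between vial_center and carrier_socket below 0.004 m and z of vial_center in the frame of carrier_socket below 0.026 m and angle between vial_center's own z axis and vertical below 0.1 rad), for 0.2 s.
At the end, for the whole second after the job is handed in: The carrier stays latched down by itself (joint between 9 and 15 mm) with the vial in its socket: within 4 mm of the socket's axis, within 3 mm of the socket's bottom, upright within 0.1 rad, and at rest (all of step 2 and value of joint carrier between 0.009 and 0.015 m and linear speed of vial below 0.01 m/s); the robot touches nothing.
It fails at once if the carrier is pressed with more than 40 N, by the robot or through the vial (contact force between any of the fingers, the arm, vial and carrier above 40 N).
It fails at once if the vial is tipped over (angle between vial_center's own z axis and vertical above 0.7 rad).
It fails at once if a bystander is shifted by more than 20 mm (distance of any of reagent, tip_box, buffer from where it was at the start of the episode above 0.02 m).
It also fails if it takes over 69 s, if anything falls off the work surface, if the arm or the gripper's body presses on something with over 40 N, if the wrist force passes 120 N, or if a joint passes its speed limit or range.

## Working session

There is one attempt and no reset: what is moved stays moved. The work goes in short steps, each a Python script; the robot and the scene stay as the last script left them, time stands still between calls to the robot, and variables do not carry over. Pictures are saved under pics/ and viewed, about 8 in all and at most 12, crops included, and the job is handed in when it is done.

```bash
ls; mkdir -p pics; cat > h.py <<'E'
import numpy as np, cv2
from bench import ctrl
def snap(n):
    o=ctrl.get_obs(); im=ctrl.get_image(n)
    if n=="wrist":
        T=np.eye(4);T[:3,:3]=np.array(o["tcp_rot"]).reshape(3,3);T[:3,3]=o["eef_pos"];im["T"]=T@np.array(im["mount"])
    return im
def cloud(im):
    K=np.array(im["camera_matrix"]);T=np.array(im["T"]);z=im["range_z"]
    v,u=np.mgrid[0:z.shape[0],0:z.shape[1]]
    P=np.stack([(u-K[0,2])/K[0,0]*z,(v-K[1,2])/K[1,1]*z,z],-1)@T[:3,:3].T+T[:3,3]
    P[z<=0]=np.nan
    return P
E
python3 - <<'E'
from h import *
ims=[snap("scene"),snap("side")]
for n,im in zip(["scene","side"],ims):
    np.save(f"pics/{n}.npy",cloud(im)); cv2.imwrite(f"pics/{n}.png",im["pixels"]); print(n,np.round(im["T"],2).tolist())
o=ctrl.get_obs();print(o)
E
```

```text
pics
scene [[0.3, 0.78, -0.54, 970.01], [0.95, -0.25, 0.18, -115.83], [0.01, -0.57, -0.82, 619.66], [0.0, 0.0, 0.0, 1.0]]
side [[-0.94, -0.16, 0.29, 414.13], [-0.33, 0.48, -0.81, 574.3], [-0.01, -0.86, -0.51, 471.8], [0.0, 0.0, 0.0, 1.0]]
{'time': 0.1, 'joint_pos': array([-1.12002406e+00,  2.13286857e-01, -3.49696409e-02,  1.32351817e+00,
        1.07861491e-05,  1.57079078e+00]), 'dq': array([ 6.53203231e-05,  8.17312178e-04,  2.22543715e-03, -2.70960793e-04,
        1.56720658e-04,  1.21849997e-03]), 'joint_torque': array([ 1.04096055e-04, -6.87243676e+01,  4.87808812e+01,  1.22720274e-02,
        5.27833913e-05,  5.58911483e-05]), 'eef_pos': array([ 217.70045057, -449.77916838,  230.88629434]), 'tcp_rot': array([[ 4.35665577e-01, -9.00108511e-01, -4.16517945e-04],
       [-9.00108076e-01, -4.35665776e-01,  8.85318364e-04],
       [-9.78345208e-04, -1.07915697e-05, -9.99999521e-01]]), 'contact_force': array([-0.4287489 ,  0.79765952,  0.80324376]), 'torque': array([-0.01172297,  0.00530597,  0.05244134]), 'width': 85.43182594941769}
```

View pics/scene.png

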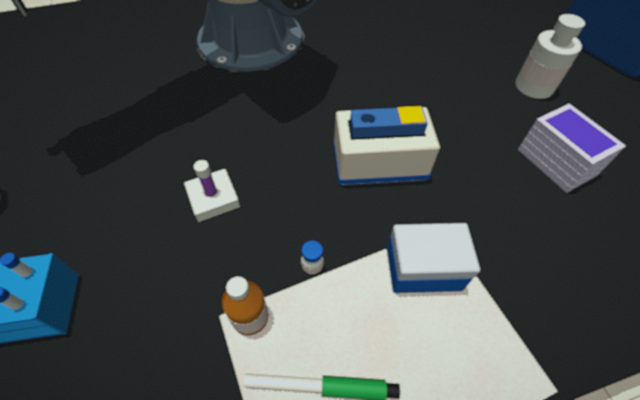

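View pics/side.png

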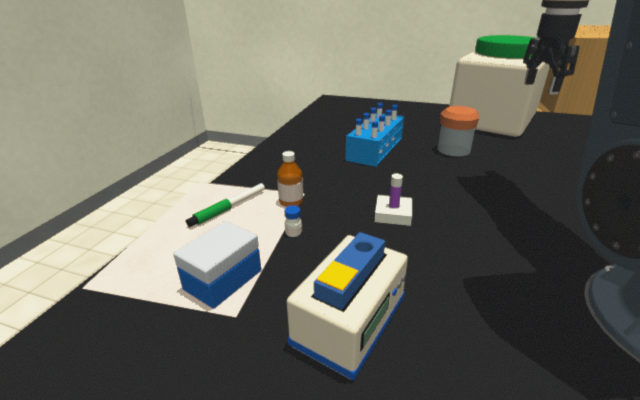

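The scene view shows the yellow pad at (411,115), the socket at (368,119) and the vial cap at (202,168) on the white stand. The side view has the pad at (338,276), the socket at (364,246) and the vial at (396,190). Next I compute positions.

```bash
python3 - <<'E'
from h import *
box={"scene":dict(car=(325,95,445,190),st=(180,155,245,222)),"side":dict(car=(285,230,412,375),st=(370,170,420,226))}
for n in box:
    P=np.load(f"pics/{n}.npy"); I=cv2.imread(f"pics/{n}.png"); H=cv2.cvtColor(I,cv2.COLOR_BGR2HSV)
    def sel(b,m):
        w=np.zeros(m.shape,bool); x0,y0,x1,y1=box[n][b]; w[y0:y1,x0:x1]=1; return P[w&m&np.isfinite(P[...,2])]
    h,s,v=H[...,0],H[...,1],H[...,2]
    def rep(t,q):
        if len(q)<5: print(n,t,len(q)); return
        r=cv2.minAreaRect(q[:,:2].astype(np.float32)); print(n,t,len(q),"med",np.median(q,0).round(1),"rect",np.round(r[0],1),np.round(r[1],1),round(r[2],1))
    z=P[...,2]
    y=sel("car",(h>18)&(h<35)&(s>180)&(v>120)); y=y[y[:,2]>np.median(y[:,2])-4]; rep("pad",y)
    b=sel("car",(h>100)&(h<125)&(s>100)&(z>115)); rep("block",b)
    rep("metertop",sel("car",(s<90)&(v>120)&(z>92)&(z<108)))
    rep("purple",sel("st",(h>125)&(h<160)&(s>80)))
    w=sel("st",(s<60)&(v>100)); rep("standtop",w[(w[:,2]>20)&(w[:,2]<30)]); rep("cap",w[w[:,2]>70]); c=w[w[:,2]>97]; rep("captop",c)
E
```

```text
scene pad 348 med [522.6 203.7 132.5] rect [521.9 204.4] [40.4 40.6] 77.5
scene block 1168 med [517.8 146.5 127.7] rect [511.8 163.2] [132.1  47.7] 76.7
scene metertop 2033 med [546.4 139.9  99.8] rect [513.6 163. ] [178.5 110.6] 76.4
scene purple 184 med [ 509.8 -176.    50.9] rect [ 509.1 -176.1] [ 7.2 18.8] 14.4
scene standtop 1262 med [ 509.9 -176.8   25.1] rect [ 500. -178.] [83.2 79.8] 7.4
scene cap 225 med [ 506.4 -177.6   98.7] rect [ 500.9 -178.1] [23.7 22.4] 71.8
scene captop 127 med [ 501.5 -177.8   99.9] rect [ 500.4 -177.7] [22.1 23.6] 86.2
side pad 653 med [520.3 207.8 130.6] rect [520.8 206.4] [44.5 39. ] 76.4
side block 1475 med [505.7 159.4 126.2] rect [511.2 166.6] [135.6  44.4] 77.3
side metertop 3602 med [491.3 211.8  98. ] rect [511.2 167.3] [179.9 109.4] 77.1
side purple 193 med [ 498.6 -166.8   52. ] rect [ 495.5 -239.1] [154.9  23.5] 85.8
side standtop 559 med [ 494.5 -165.5   22.7] rect [ 500.2 -176.2] [79.4 84.4] 7.4
side cap 135 med [ 498.9 -168.1   91.1] rect [ 499.7 -174.9] [23.4 22.5] 17.8
side captop 31 med [ 499.7 -175.8   98. ] rect [ 500.3 -175.4] [19.3 21.3] 53.3
```

```bash
cat >> h.py <<'E'
A=np.deg2rad(76.9); ay=np.array([np.cos(A),np.sin(A),0])
PAD=np.array([521.4,205.2,132.0]); SOCK=PAD-79*ay
x=np.array([ay[1],-ay[0],0]); z=np.array([0,0,-1.]); R1=np.stack([x,np.cross(z,x),z],1)
R2=np.stack([-x,np.cross(z,-x),z],1)
def st(m=""):
    o=ctrl.get_obs(); print(m,"t",round(o["time"],2),np.round(o["eef_pos"],1),"F",np.round(o["contact_force"],1),"w",round(o["width"],1)); return o
def fz(n=1): return ctrl.get_obs()["contact_force"][2]
def pickR(p):
    c=[(abs(q[5]),i,R) for i,R in enumerate((R1,R2)) if (q:=ctrl.inverse_kinematics(p,R)) is not None]
    return min(c,key=lambda t:t[:2])[2]
def press(p,z0,stop=17,zmin=100):
    """step down from z0 until the hard stop is felt, return list (z,f)"""
    f0=fz(); L=[]; zc=z0
    while True:
        zc-=0.7; ctrl.move_straight([p[0],p[1],zc],vel=15)
        o=ctrl.get_obs(); f=o["contact_force"][2]-f0; L.append((round(o["eef_pos"][2],1),round(f,1)))
        if f>stop or zc<zmin: return L
E
python3 - <<'E'
from h import *
p=PAD+[0,0,100]
R=pickR(p); print(R.round(2).tolist(), ctrl.inverse_kinematics(p,R))
ctrl.close(); st("closed")
ctrl.goto(p,R); st("above")
ctrl.move_straight(PAD+[0,0,6],vel=120); o=st("near")
im=snap("wrist"); cv2.imwrite("pics/w0.png",im["pixels"])
E
```

```text
[[-0.97, 0.23, 0.0], [0.23, 0.97, 0.0], [-0.0, 0.0, -1.0]] [ 0.37493873  0.33986429  0.13660038  1.36753242  0.         -0.96721947]
closed t 0.87 [ 217.8 -450.   231.3] F [-0.3  0.6 -0.2] w 0.0
above t 3.42 [521.6 204.6 232. ] F [-0.1  0.1  0.2] w -0.0
near t 4.36 [521.8 205.3 138.7] F [-0.5  0.7 -0.1] w 0.3
```

View pics/w0.png

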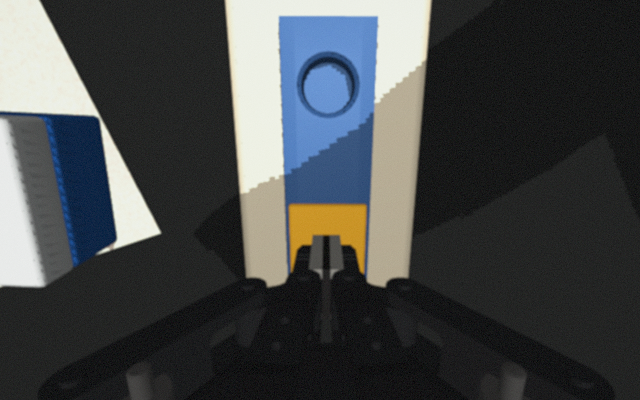

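Fingertips at (326,240) are over the yellow pad, and the socket is at (328,85). The alignment is good, so I press.

```bash
python3 - <<'E'
from h import *
L=press(PAD,PAD[2]+4,stop=14); print(L); st("stop")
ctrl.move_straight(PAD+[0,0,25],vel=60); st("up")
im=snap("wrist"); P=cloud(im)
cv2.imwrite("pics/w1.png",im["pixels"]); np.save("pics/w1.npy",P)
K,T=np.array(im["camera_matrix"]),im["T"]
H=cv2.cvtColor(im["pixels"],cv2.COLOR_BGR2HSV)
z=P[...,2];b=(H[...,0]>95)&(H[...,0]<125)&(H[...,1]>80)&(z>115)&(z<145)
q=P[b]; print("blocktop",np.nanmedian(q,0).round(1),np.round(cv2.minAreaRect(q[:,:2].astype(np.float32)),1) if 0 else cv2.minAreaRect(q[:,:2].astype(np.float32)))
E
```

```text
[(np.float64(135.3), np.float64(-0.3)), (np.float64(134.6), np.float64(-0.5)), (np.float64(133.8), np.float64(-0.2)), (np.float64(133.2), np.float64(-0.1)), (np.float64(132.5), np.float64(0.3)), (np.float64(131.8), np.float64(1.3)), (np.float64(131.3), np.float64(3.0)), (np.float64(130.6), np.float64(5.3)), (np.float64(129.9), np.float64(6.1)), (np.float64(129.2), np.float64(6.0)), (np.float64(128.5), np.float64(6.2)), (np.float64(127.9), np.float64(6.8)), (np.float64(127.2), np.float64(7.5)), (np.float64(126.5), np.float64(6.5)), (np.float64(125.8), np.float64(6.6)), (np.float64(125.1), np.float64(7.6)), (np.float64(124.4), np.float64(7.1)), (np.float64(123.7), np.float64(7.2)), (np.float64(123.0), np.float64(6.8)), (np.float64(122.3), np.float64(7.3)), (np.float64(121.6), np.float64(8.3)), (np.float64(120.9), np.float64(7.3)), (np.float64(120.3), np.float64(8.0)), (np.float64(119.9), np.float64(11.9)), (np.float64(119.5), np.float64(17.8))]
stop t 10.74 [521.6 205.3 119.5] F [-6.  -1.9 18. ] w -0.1
up t 11.53 [521.2 205.1 156.6] F [ 0.4 -0.2 -0.3] w 0.2
blocktop [505.5 136.9 140.5] ((511.2068786621094, 162.51551818847656), (130.4373016357422, 43.48195266723633), 76.89308166503906)
```

View pics/w1.png

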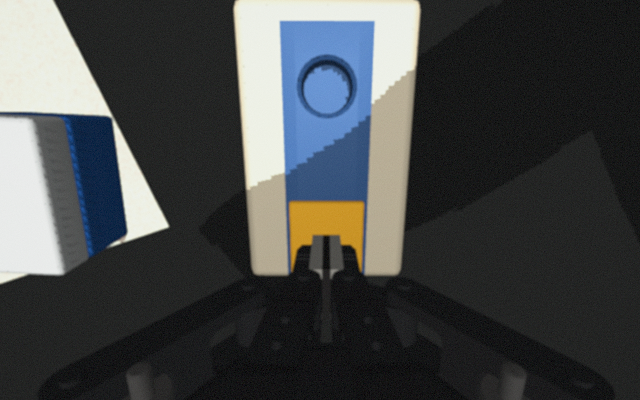

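The carrier has popped up: the block top is at 140.5 and the socket rim is centred near (327,86). Next I locate the socket and grasp the vial.

```bash
python3 - <<'E'
from h import *
im=snap("wrist"); K,T=np.array(im["camera_matrix"]),im["T"]
for uv in [(327,86)]:
    d=T[:3,:3]@np.linalg.solve(K,[*uv,1]); print("sock ray",(T[:3,3]+d*(140-T[2,3])/d[2]).round(1), "from pad",SOCK.round(1))
V=np.array([500.3,-177,0])
ctrl.move_straight(PAD+[0,0,60],vel=200)
ctrl.ungrasp()
p=V+[0,0,170]; R=pickR(p); print(R.round(2).tolist())
ctrl.goto(p,R); st("above vial")
im=snap("wrist"); cv2.imwrite("pics/w2.png",im["pixels"]); P=cloud(im)
q=P[(P[...,2]>95)&(P[...,2]<104)&(np.hypot(P[...,0]-500,P[...,1]+177)<25)]
print("cap",len(q),cv2.minAreaRect(q[:,:2].astype(np.float32)) if len(q)>4 else "", np.median(q,0))
E
```

```text
sock ray [502.6 127.1 140. ] from pad [503.5 128.3 132. ]
[[0.97, -0.23, 0.0], [-0.23, -0.97, 0.0], [0.0, -0.0, -1.0]]
above vial t 14.82 [ 500.5 -176.7  170.1] F [0.4 0.3 0.4] w 85.7
cap 835 ((499.4794616699219, -177.9752197265625), (22.857358932495117, 22.59293556213379), 76.88457489013672) [ 499.62335358 -177.33431721  100.62712862]
```

View pics/w2.png

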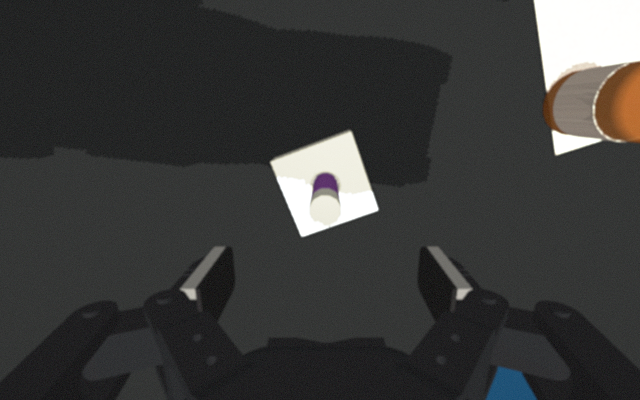

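The vial cap is centred between the jaws at (325,208). I grasp, lift and carry it to a hover above the socket.

```bash
python3 - <<'E'
from h import *
V=np.array([499.8,-177.4,0])
ctrl.move_straight(V+[0,0,59],vel=120); st("down")
ctrl.close(); st("grip")
ctrl.move_straight(V+[0,0,215],vel=180); st("lift")
p=np.array([503,127.5,209.]); ctrl.goto(p,R1); ctrl.pause(.2); o=st("hover"); print(o["tcp_rot"].round(3)[:, 2])
im=snap("wrist"); cv2.imwrite("pics/w3.png",im["pixels"]); np.save("pics/w3.npy",cloud(im)); np.savez("pics/w3c",K=im["camera_matrix"],T=im["T"])
s=snap("side"); cv2.imwrite("pics/s3.png",cv2.resize(s["pixels"][130:380,240:480],None,fx=3,fy=3,interpolation=cv2.INTER_CUBIC)[:600,:]); 
c=snap("scene"); cv2.imwrite("pics/c3.png",c["pixels"]); np.save("pics/s3.npy",cloud(s)); np.save("pics/c3.npy",cloud(c)); cv2.imwrite("pics/s3f.png",s["pixels"])
E
```

```text
down t 15.95 [ 500.3 -177.5   59.7] F [-0.5 -0.4  0.2] w 85.5
grip t 16.54 [ 499.9 -177.5   59.3] F [-1.8  0.1  5.5] w 22.4
lift t 17.56 [ 499.4 -177.3  214. ] F [-0.2  0.2 -0.5] w 22.5
hover t 18.93 [503.2 126.5 209. ] F [-0.3  0.6 -2. ] w 22.9
[-0. -0. -1.]
```

View pics/w3.png

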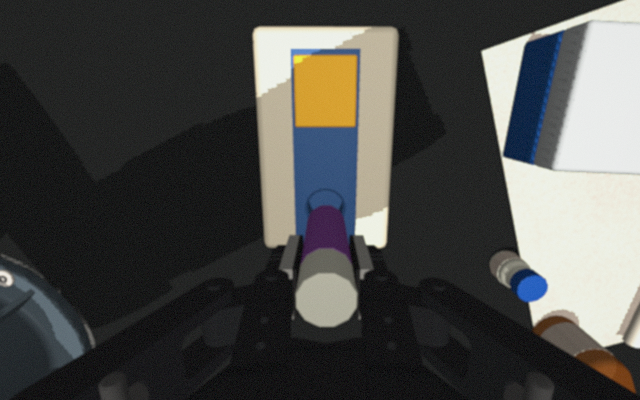

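View pics/s3.png

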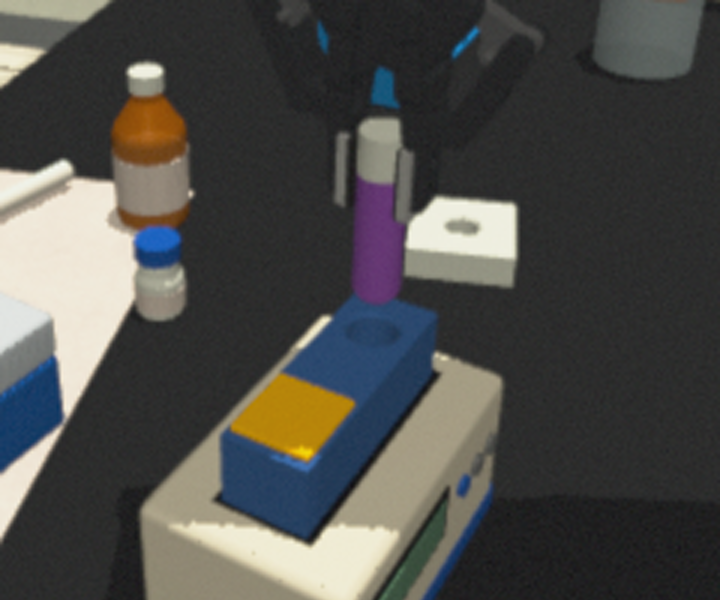

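```bash
python3 - <<'E'
from h import *
z=np.load("pics/w3c.npz");K,T=z["K"],z["T"]; ax=np.array([ay[1],-ay[0],0])
def ray(u,v,h):
    d=T[:3,:3]@np.linalg.solve(K,[u,v,1]); return T[:3,3]+d*(h-T[2,3])/d[2]
s=ray(325.5,188,140)-12.8*ay
print("socket from far rim",s.round(1),"rim edges",ray(306.5,203,140).round(1),ray(344.5,203,140).round(1))
out=[]
for n,f in [("w3","w3.png"),("s3","s3f.png"),("c3","c3.png")]:
    P=np.load(f"pics/{n}.npy"); I=cv2.imread("pics/"+f); H=cv2.cvtColor(I,cv2.COLOR_BGR2HSV)
    near=np.hypot(P[...,0]-503,P[...,1]-127.5)<25
    h=P[...,2]
    from scipy.optimize import least_squares
    def cyl(q):
        r=least_squares(lambda c:np.hypot(q[:,0]-c[0]-c[2]*(q[:,2]-190),q[:,1]-c[1]-c[3]*(q[:,2]-190))-12,[503,127,0,0],loss="soft_l1"); return r.x
    pu=P[near&(H[...,0]>125)&(H[...,0]<165)&(H[...,1]>60)&(h>168)&(h<235)]
    if len(pu)>20: print(n,"purple",len(pu),pu[:,2].min().round(0),pu[:,2].max().round(0),cyl(pu).round(3))
    q=P[near&(h>245)&(h<256)&(H[...,1]<70)]
    if len(q)>10: print(n,"captop",len(q),np.round(cv2.minAreaRect(q[:,:2].astype(np.float32))[:2],1),np.median(q[:,2]).round(1))
    b=P[near&(H[...,0]>95)&(H[...,0]<124)&(h>105)&(h<136)]
    if len(b)>10: print(n,"socket inside",len(b),np.round(cv2.minAreaRect(b[:,:2].astype(np.float32))[:2],1))
    y=P[(H[...,0]>15)&(H[...,0]<35)&(H[...,1]>150)&(h>138)&(h<150)&(np.hypot(P[...,0]-521,P[...,1]-205)<40)]
    r=cv2.minAreaRect(y[:,:2].astype(np.float32)); print(n,"pad",np.round(r[:2],1),"-> sock",(np.array([*r[0],0])-79*ay).round(1))
E
```

```text
socket from far rim [503.9 129.2 140. ] rim edges [491.  133.9 140. ] [517.5 127.7 140. ]
w3 purple 1751 168.0 235.0 [5.02884e+02 1.25350e+02 7.00000e-03 3.00000e-03]
w3 captop 4161 [[502.9 127.4]
 [ 26.2  45. ]] 250.1
w3 socket inside 478 [[502.7 127.4]
 [ 14.6  25.6]]
w3 pad [[521.1 204.5]
 [ 43.2  38.9]] -> sock [503.2 127.6   0. ]
s3 purple 548 168.0 227.0 [ 5.03559e+02  1.26743e+02 -5.00000e-03  4.00000e-03]
s3 captop 246 [[502.1 129.9]
 [ 25.2  45.1]] 248.2
s3 socket inside 230 [[498.  126.8]
 [ 23.5  37.3]]
s3 pad [[521.  206.5]
 [ 44.2  39.7]] -> sock [503.1 129.5   0. ]
c3 purple 273 168.0 228.0 [5.02753e+02 1.26292e+02 1.80000e-02 3.00000e-03]
c3 captop 34 [[501.9 116.4]
 [  5.6  37.9]] 249.4
c3 socket inside 252 [[507.6 126.1]
 [ 27.3  38.5]]
c3 pad [[522.  204.1]
 [ 42.3  41.2]] -> sock [504.  127.1   0. ]
```

```bash
cat >> h.py <<'E'
def insert(xy,z0,z1,step=1.5,lim=3.0,f0=None):
    if f0 is None: f0=ctrl.get_obs()["contact_force"]
    zc=z0
    while zc>z1:
        zc-=step; ctrl.move_straight([*xy,zc],vel=25); o=ctrl.get_obs(); f=o["contact_force"]-f0
        print(o["eef_pos"].round(1),f.round(1),o["torque"].round(2))
        if f[2]>lim: break
    return zc,f
E
python3 - <<'E'
from h import *
xy=[503.8,128.5]
ctrl.move_straight([*xy,194],vel=60); ctrl.pause(.2)
print(insert(xy,194,170)); st()
E
```

```text
[503.7 128.5 192.5] [-0.2  0.3 -0.2] [-0.01 -0.06 -0.01]
[503.7 128.5 190.9] [0.6 0.6 0.1] [ 0.02  0.06 -0.  ]
[503.7 128.5 189.4] [-0.2  0.9 -0.4] [-0.01  0.04  0.03]
[503.8 128.5 187.9] [ 0.6 -0.1 -1.4] [ 0.06 -0.01 -0.01]
[503.7 128.5 186.4] [0.6 0.9 0.7] [0.05 0.02 0.08]
[503.7 128.5 184.9] [-0.5  0.5 -0.5] [0.03 0.01 0.04]
[503.7 128.5 183.4] [0.7 0.  0.7] [-0.01 -0.03 -0.  ]
[503.7 128.5 181.9] [0.4 0.9 0.4] [-0.02 -0.05 -0.01]
[503.8 128.5 180.4] [-0.2  1.  -0.1] [ 0.04  0.01 -0.01]
[503.7 128.5 178.9] [-0.1  0.3 -0.4] [-0.01  0.02  0.03]
[503.7 128.5 177.4] [0.7 0.7 0.5] [ 0.01  0.03 -0.03]
[503.7 128.5 175.9] [ 0.8  0.5 -0.9] [-0.02 -0.01  0.05]
[503.8 128.5 174.4] [ 0.7  0.8 -0.9] [-0.06 -0.01  0.04]
[503.8 128.5 172.9] [ 0.7 -0.6 -0.6] [-0.03 -0.02 -0.02]
[503.8 128.5 171.4] [ 0.7  0.2 -0.4] [-0.01 -0.05  0.02]
[503.8 128.5 169.9] [0.  1.1 0.6] [ 0.03 -0.02  0.02]
(170.0, array([0.03798663, 1.05689913, 0.60587474]))
 t 23.68 [503.8 128.5 169.9] F [-0.5  0.6  0.3] w 22.8
```

```bash
python3 - <<'E'
from h import *
xy=[503.8,128.5]
print(insert(xy,170,165.5,step=.7,lim=2.5))
ctrl.ungrasp(); ctrl.pause(.2); st("open")
ctrl.move_straight([*xy,265],vel=150); st("up")
s=snap("side"); P=cloud(s); H=cv2.cvtColor(s["pixels"],cv2.COLOR_BGR2HSV)
near=np.hypot(P[...,0]-503,P[...,1]-127.5)<25
q=P[near&(P[...,2]>150)]; print("vial top",np.nanmax(q[:,2]),np.percentile(q[:,2],98))
y=P[(H[...,0]>15)&(H[...,0]<35)&(H[...,1]>150)&(P[...,2]>105)&(P[...,2]<150)]; print("pad z",np.median(y[:,2]))
cv2.imwrite("pics/s4.png",cv2.resize(s["pixels"][150:350,260:460],None,fx=3,fy=3,interpolation=cv2.INTER_CUBIC))
E
```

```text
[503.8 128.5 169.3] [ 0.2 -0.4 -0.7] [0.01 0.04 0.02]
[503.8 128.5 168.6] [-0.6 -1.  -2. ] [ 0.06 -0.    0.03]
[503.8 128.5 167.9] [-0.4 -0.2 -1.6] [ 0.04  0.08 -0.02]
[503.8 128.5 167.3] [ 0.6 -0.8  1.6] [-0.01  0.09  0.01]
[503.8 128.5 166.6] [-0.1 -1.3  2.9] [-0.1   0.22 -0.03]
(166.50000000000006, array([-0.11434806, -1.25255074,  2.91815502]))
open t 25.76 [503.8 128.5 166.5] F [-0.3  0.9 -0.2] w 85.4
up t 26.57 [503.5 128.4 264.2] F [ 0.1  0.3 -0.6] w 84.9
vial top 386.23371699524495 383.913592959992
pad z 142.29639883725383
```

View pics/s4.png

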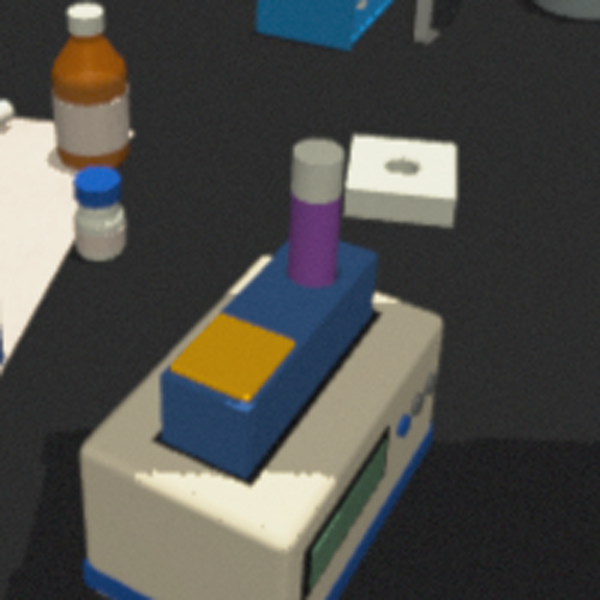

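The vial stands upright in the socket at (315,283), the pad is still up at 142, and the bystanders are undisturbed. Next I press the carrier down.

```bash
python3 - <<'E'
from h import *
print(np.array(ctrl.get_image("wrist")["mount"]).round(2).tolist())
ctrl.move_straight([*PAD[:2],265],vel=150); ctrl.close()
ctrl.move_straight([*PAD[:2],149],vel=120); ctrl.pause(.2); st("near")
L=press(PAD,149,stop=14,zmin=114); print([(float(a),float(b)) for a,b in L][::3],L[-3:]); st("stop")
ctrl.move_straight([*PAD[:2],150],vel=50); ctrl.move_straight([*PAD[:2],265],vel=150); st("up")
s=snap("side"); P=cloud(s); H=cv2.cvtColor(s["pixels"],cv2.COLOR_BGR2HSV)
y=P[(H[...,0]>15)&(H[...,0]<35)&(H[...,1]>150)&(P[...,2]>105)&(P[...,2]<150)]; print("pad z",np.median(y[:,2]))
near=np.hypot(P[...,0]-503,P[...,1]-127.5)<20
q=P[near&(P[...,2]<230)]; print("vial top",np.percentile(q[:,2],[98,99.5]))
cv2.imwrite("pics/s5.png",cv2.resize(s["pixels"][150:350,260:460],None,fx=3,fy=3,interpolation=cv2.INTER_CUBIC))
E
```

```text
[[1.0, 0.0, 0.0, 0.1], [-0.0, 0.96, 0.27, -69.07], [-0.0, -0.27, 0.96, -143.18], [0.0, 0.0, 0.0, 1.0]]
near t 29.43 [521.7 205.3 149.5] F [ 0.4 -1.2 -0.3] w 0.1
[(148.3, 0.5), (146.1, 0.5), (144.1, 0.5), (141.9, 3.6), (139.9, 4.5), (137.8, 4.6), (135.7, 5.4), (133.6, 5.1), (131.6, 6.0), (129.5, 5.5), (127.4, 6.7), (125.3, 6.8), (123.2, 7.3), (121.2, 7.0), (119.7, 16.3)] [(np.float64(120.5), np.float64(8.0)), (np.float64(120.0), np.float64(11.6)), (np.float64(119.7), np.float64(16.3))]
stop t 40.17 [521.5 205.3 119.7] F [-3.7  0.2 16. ] w -0.1
up t 41.87 [521.1 205.1 264.1] F [ 0.2  0.  -0.1] w -0.2
pad z 130.67519784597158
vial top [195.18868179 195.48672542]
```

View pics/s5.png

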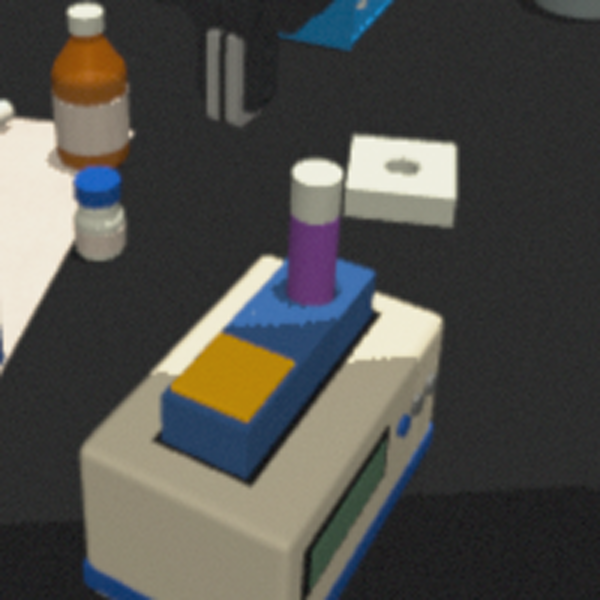

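The carrier is latched. The pad is at 130.7 in the side view, as it was at the start. The vial top is at 195.3 and should be about 196. The vial is upright and the gripper is clear of everything.

```bash
python3 -c "
from h import *
ctrl.hand_in()"
```

```text
the job is handed in; nothing more can be done
```

The job is done and handed in at about 42 s of the 69 s allowed; the hand-in reports no verdict.

- **Release:** I pressed the pad by feel and met the stop at about 18 N. The carrier popped up empty, with the block top measured at 140.5 mm (140 expected).
- **Vial:** I gripped the vial and lowered it into the socket. Contact with the bottom came at about 3 N, at the expected depth.
- **Relatch:** I pressed the pad again to its stop at about 16 N. The pad then stayed down at 130.7 mm, the same as at the start in that camera.
- **Last checks:** The vial's top was at 195.3 mm (about 196 expected for fully seated), and it stood upright in the picture. The gripper was well clear. The amber bottle and the small jar looked undisturbed, but the tip box was outside that last crop, so I did not check it.
- **Disagreement:** The three cameras differed by 1–2 mm on the socket's position, so I used a rough average. The vial went in with no sideways force above about 1.3 N.

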